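Brush out a moulded housing

ROBOT

A 6-joint arm with a two-finger parallel gripper is mounted at the origin on the work surface. World frame = base frame: x ahead of the robot, y to its left, z up, the work surface at z = 0. Lengths are in mm, angles in degrees, forces in N, time in s.
With the tool pointing down it reaches from about 350 to 850 mm from the base axis. Payload 8.1 kg.
Tool frame: the origin (TCP) lies midway between the tips of the shut fingers; the grasp point (between the pads) lies 19 mm behind it (r.pinch_z is the distance from the TCP to the grasp point, in mm); z points along the fingers, y is the line along which they close (so a half turn about z gives the same grasp; the last joint's range is limited). The gripper opens to 85 mm and grips with 20 to 120 N. Pads are 22 mm wide; open, the fingers measure 114 mm over their backs; the gripper's body (76 mm by 85 mm) begins 54 mm behind the grasp point. The pads swing forward as they close: fully open they stand 13 mm farther back than shut.
Start: joints at [69.362, 7.471, 85.268, -0, 87.261, -4.893], TCP at [162.791, 577.498, 231.292] pointing down, gripper open.
Joint ranges: [-169.43, 169.43], [-51.17, 129.36], [1.28, 143.12], [-76.62, 256.62], [0, 156.53], [-152.29, 152.29]. Speed limits (degrees/s): [136.94, 136.94, 159.86, 180, 180, 180].

INTERFACE

Orientations are given as [roll, pitch, yaw] about the fixed x, y, z axes, in that order (R = Rz(yaw) Ry(pitch) Rx(roll)).
In Python, from bench import r gives the robot as it stands.
- The arm moves only by the shell command python3 -m jog 'ROWS' [OPENING] [FORCE]. ROWS is JSON, one flat list of numbers, 6 for each row, row after row: the shift along the tool's x, y, z in m, then the turn, a rotation vector about the tool's x, y, z in rad. A call has 1 to 8 rows; each row is the pose to reach, as a shift and turn from the pose commanded when the call began, along the tool's axes at that moment; what a row does not reach only later rows make up. A row lasts 1/8 s, in which the tool goes at most 62.5 mm and 10.7 degrees, less where a joint would pass 70% of its speed; a pose out of reach is approached as far as the arm can. A call with a gripper value outside its range is refused whole. OPENING is the opening, from -1 (shut) to 1 (fully open), set as the call begins (- or left out, the last holds). The fingers move at their own pace and stop on an object; FORCE is the grip in N (left out, the last holds). Time passes only in rows, so rows that repeat a pose let the fingers close. It gives the time, the measured TCP pose, the force, the opening and the grip force at its end, in the units of the state.
- r.sense(): the state, without advancing time (a new reading comes with each control period).
- r.snapshot(name): name is "scene" or "top"; returns a dict with "pixels" (420x560x3 uint8, red, green, blue), "range_z" (420x560 float32, mm along the optical axis (not along the pixel's ray), 0 where there is no reading), "K" (3x3 intrinsics, pixels), "rvec" (rotation vector, rad) and "tvec" (3), from world to camera coordinates, as OpenCV has them. Camera axes: x right, y down, z forward; pixel columns grow to the right and rows downward; lengths in mm; the calibration is good to about 2 mm. A picture is of the moment at which its call begins.
- r.hand_in(): hands the job in; it is judged then, once.
Trained networks look in a picture, given as the dict that the camera call returned (one of the last four; its "shot" number tells which), for a name from the list of things; names that differ only in an ending like _2 or _b are one class to them, and where a whole thing is asked for, a point or a joint stands for the part that bears it (a point fixed in the world has none). Each returns a list of dicts, best first, with "score" (0 to 1); they miss things now and then, are a little off and sometimes report something else, mostly with a low value. They report only what shows in the picture. A call takes as long as a camera call. They do not tell look-alikes from the thing itself.
- r.look_for(picture, target): "bbox" ([left, top, right, bottom] in pixels, round what is visible of it).
- r.outline_of(picture, target): "region" (420x560 bool, what is visible of it) and "bbox" ([left, top, right, bottom] in pixels, round what is visible of it).
The state is a dict: "time": time; "joint_pos": joint angles; "qd": joint speeds; "joint_efforts": joint torques, N m; "tool_pos": TCP position; "tcp_rot": TCP orientation; "ft_force": force on the tool from outside, world axes, zero at the start; "wrist_torque": the same for the moment, N m; "finger_gap": finger opening in mm; "grip_force": force on a finger pad.
Only numpy, scipy, OpenCV 4.12 (cv2) and the standard library are available. Lean on these libraries where they do the work, as an engineer would, in place of code of your own. Each camera call takes 0.05 s, during which the arm holds its last target. There are 200 camera calls.

TASK

Take the long orange-handled brush out of its yellow stand and brush out the white moulded housing that sits in the blue nest: push the bristles right down to the bottom of its bore and draw them up until their lower end is near the mouth, three times or more. Keep the housing seated in its nest, and do not disturb the other white housings. Then set the brush back down in its yellow stand, bristles down, without dropping it, and let go.

Things in the scene. Friction and masses are not known exactly. Their poses are not given: they have to be found in the camera images.
- brush: the brush, 200 mm long, loose, upright in the yellow stand up to 6 mm off its centre. Origin: centre of the flat lower end of the bristles; z runs up the brush. Rigid black bristle cylinder, diameter 50 mm, z = 0 to 70 mm; steel rod, diameter 8 mm, 70 to 120 mm; round orange handle, diameter 26 mm, 120 to 200 mm. 0.08 to 0.17 kg.
- brush_grip (a point): point on the brush's axis in the handle, 170 mm above its lower end (30 mm below the top of the handle); a good place to grip
- housing: the white housing to brush: a round cup 100 mm high, outer diameter 84 mm (foot 92 mm), straight bore 76 mm wide and 88 mm deep, wall 4 mm; a stub pipe of diameter 22 mm on its +x side, 60 mm up, reaches 67 mm from the axis. Loose, 0.25 kg, upright in the blue nest, held only by four low stops. Origin: centre of its underside, z up.
- housing_in (a point): centre of the floor of the housing's bore, 12 mm above the housing's underside
- housing_mouth (a point): centre of the housing's open mouth, 100 mm above its underside
- nest: the fixed blue nest: plate 130 by 130 mm, 12 mm thick, with four stops 26 mm high around the housing's foot. Origin: centre of its underside, on the table, z up. The housing's underside rests 12 mm above it. Nest and stand may be on either side of the robot.
- stand: the fixed yellow brush stand: an upright tube 80 mm high, inner diameter 76 mm, wall 4 mm, on a square foot of 120 mm. Origin: centre of its underside, on the table, z up.
- stand_in (a point): centre of the stand's inner floor, 12 mm above the table; the brush's lower end rests here
- stand_mouth (a point): centre of the stand's open mouth, 80 mm above the table
- spare0: another white moulded housing, same shape as housing, standing loose on the table; not to be disturbed. Origin: centre of its underside, z up.
- spare1: another white moulded housing, same shape as housing, standing loose on the table; not to be disturbed. Origin: centre of its underside, z up.
There are look-alikes about, which are no part of the job. What is shaped like the housing but brown or pink is not meant.

How it is judged:
By the outcome, as a careful person would: the job done as asked, in the order asked, and still so for the second after the job is handed in, with the robot touching nothing.
It also fails if it takes over 54 s, if anything falls off the work surface, if the arm or the gripper's body presses on something with over 40 N, if the wrist force passes 120 N, or if a joint passes its speed limit or range.

## Working session

There is one attempt and no reset: what is moved stays moved. The work goes in short steps, Python scripts to look and compute and a shell command to move; the robot and the scene stay as the last step left them, time stands still between calls to the robot, and variables do not carry over. Pictures are saved under pics/ and viewed, at most 10 in all, crops included, and the job is handed in when it is done.

```bash
mkdir -p pics; cat > h.py <<'E'
import numpy as np, cv2
from bench import r
def cloud(p):
    z=p["range_z"].astype(float); K=np.array(p["K"]); v,u=np.indices(z.shape)
    c=np.stack([(u-K[0,2])/K[0,0]*z,(v-K[1,2])/K[1,1]*z,z],-1)
    R=cv2.Rodrigues(np.array(p["rvec"],float))[0]
    w=(c-np.array(p["tvec"]).ravel())@R   # R^T (c-t)
    w[z==0]=np.nan
    return w
def save(p,n): cv2.imwrite("pics/"+n,p["pixels"][:,:,::-1])
E
python3 - <<'E'
from h import *
for c in ("scene","top"):
    p=r.snapshot(c); save(p,c+"0.png"); w=cloud(p)
    np.savez(c+"0.npz",w=w,px=p["pixels"])
    for t in ("brush","housing","nest","stand"):
        for d in r.outline_of(p,t):
            q=w[d["region"]]; q=q[~np.isnan(q[:,0])]
            print(c,t,round(d["score"],2),np.round(d["bbox"]),np.round(np.median(q,0)) if len(q) else None,np.round(q[:,2].max()) if len(q) else None)
print(r.sense())
E
```

```text
scene brush 0.81 [208.  99. 231. 152.] [ 550. -240.  109.] 215.0
scene housing 0.69 [226. 306. 275. 355.] [667. 223.  40.] 105.0
scene housing 0.59 [306. 270. 355. 327.] [479. 247.  63.] 117.0
scene nest 0.7 [297. 284. 362. 341.] [512. 283.  13.] 77.0
scene nest 0.33 [182. 207. 234. 255.] [664. -18.  57.] 104.0
scene stand 0.77 [195. 126. 247. 178.] [ 557. -223.   12.] 85.0
top brush 0.95 [398. 180. 448. 221.] [ 544. -244.   84.] 216.0
top housing 0.93 [129. 305. 198. 356.] [313. 236.  45.] 104.0
top housing 0.88 [142. 117. 202. 176.] [676. 229.  56.] 104.0
top housing 0.8 [126. 201. 184. 262.] [484. 251.  56.] 116.0
top nest 0.88 [121. 205. 203. 280.] [450. 212.  13.] 112.0
top nest 0.36 [395. 179. 455. 223.] [ 544. -244.   85.] 216.0
top stand 0.7 [370. 182. 437. 248.] [ 528. -232.   10.] 150.0
{'time': 0.5, 'joint_pos': array([ 6.93609309e+01,  7.47405397e+00,  8.52683769e+01,  1.37918501e-03,
        8.72626868e+01, -4.89413721e+00]), 'qd': array([ 0.06119575, -0.05115466,  0.04282742, -0.03998006, -0.01748419,
       -0.05440035]), 'joint_efforts': array([-8.67135277e-04, -5.68717003e+01, -5.00355399e+01, -2.48769566e-04,
        3.16864884e-03,  2.60569686e-05]), 'tool_pos': array([162.78951406, 577.48083019, 231.256556  ]), 'tcp_rot': array([-1.79995018e+02, -1.80919977e-03,  1.64255002e+02]), 'ft_force': array([0.33217128, 0.6852801 , 0.30249663]), 'wrist_torque': array([-0.0027004 ,  0.03992657,  0.0118468 ]), 'grip_force': 0.0, 'finger_gap': 85.30058238845605}
```

View pics/scene0.png

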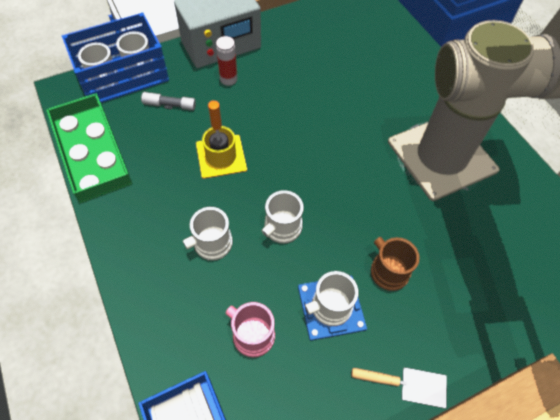

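View pics/top0.png

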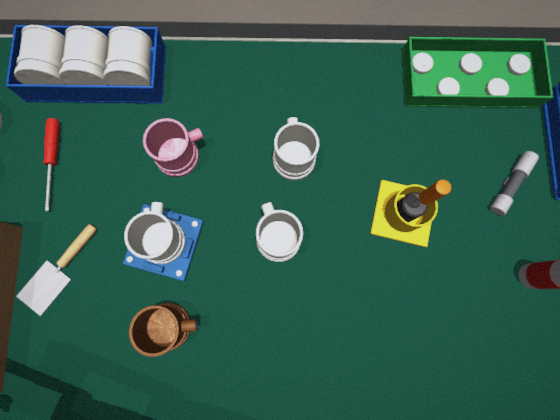

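The scene picture shows the orange-handled brush in the yellow stand at scene (218,140) / top (412,208). The white candidates are top (155,238) in the blue nest, (295,145) and (279,235), with pink at (172,145) and brown at (158,330). The one at top (155,238) fits, because it is white and sits on the blue plate. Next I'll confirm it in a crop and measure.

```bash
cat > m.py <<'E'
from h import *
from scipy.optimize import least_squares
def fit(q,R):
    f=lambda c:np.hypot(q[:,0]-c[0],q[:,1]-c[1])-R
    s=least_squares(f,q[:,:2].mean(0),loss="soft_l1",f_scale=1.5)
    return np.round(s.x,1),round(float(np.sqrt(np.mean(s.fun**2))),2),len(q)
def near(w,x,y,d,z0,z1):
    return w[(np.hypot(w[...,0]-x,w[...,1]-y)<d)&(w[...,2]>z0)&(w[...,2]<z1)]
if __name__=="__main__":
    for c in ("top","scene"):
        w=np.load(c+"0.npz")["w"]
        for n,x,y,d,z0,z1,R in (("rim",475,245,60,108,117,40),("standrim",545,-232,60,76,84,40)):
            q=near(w,x,y,d,z0,z1); print(c,n,fit(q,R),q[:,2].mean())
        q=near(w,545,-235,60,206,222);print(c,"handle top",np.median(q,0),len(q))
        for z0,z1 in ((140,165),(165,190),(190,206)):
            q=near(w,545,-235,60,z0,z1);print(c,"handle",z0,fit(q,13))
        for z in (100,):
            q=w[(w[...,2]>92)&(w[...,2]<108)&(w[...,0]>350)&(abs(w[...,1])<140)];print("spares",np.nanmin(q,0),np.nanmax(q,0))
    px=np.load("top0.npz")["px"]
    a=cv2.resize(px[170:300,90:250],None,fx=2.4,fy=2.4);b=cv2.resize(px[150:280,350:510],None,fx=2.4,fy=2.4)
    cv2.imwrite("pics/crop.png",np.hstack([a,b])[:,:,::-1])
E
python3 m.py
```

```text
top rim (array([480.9, 244.9]), 1.79, 487) 112.17664517809655
top standrim (array([ 555.7, -273.1]), 13.67, 626) 81.16071346838983
top handle top [ 547.05180648 -249.36071839  212.44045933] 210
top handle 140 (array([ 548.6, -251.6]), 0.43, 90)
top handle 165 (array([ 548.6, -251.5]), 0.42, 100)
top handle 190 (array([ 548.5, -251.4]), 0.49, 73)
spares [446.1368378  -65.61606844  92.06479317] [705.38445904  52.90672602 104.7227455 ]
scene rim (array([480.7, 248.5]), 1.84, 328) 111.92873438199493
scene standrim (array([ 542.2, -269.7]), 14.77, 348) 80.09604052468785
scene handle top [ 547.49245646 -244.67451108  211.36996148] 81
scene handle 140 (array([ 547. , -249.5]), 1.29, 73)
scene handle 165 (array([ 547.1, -249.4]), 1.26, 74)
scene handle 190 (array([ 547.2, -249.3]), 1.36, 49)
spares [443.17252388 -63.92612031  92.06263706] [704.91071258  56.90634959 104.77614605]
```

View pics/crop.png

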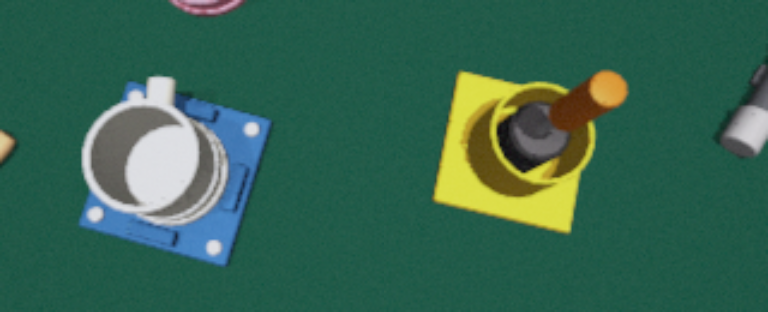

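The crop confirms both. The left half shows the white housing with its stub pipe, sitting inside the blue stops. The right half shows the orange handle standing in the yellow tube. Next I'll find the stand centre from yellow pixels only and work out the first move.

```bash
cat > d.py <<'E'
import sys
from h import *
def go(*t):
    s=r.sense(); a=np.radians(s["tcp_rot"])
    from scipy.spatial.transform import Rotation as Ro
    R=Ro.from_euler("xyz",a); d=R.inv().apply(np.array(t)-s["tool_pos"])
    print(t,"shift m",np.round(d/1000,4),"rot",np.round(R.as_matrix()[:,2],3),"t",s["time"],"F",np.round(s["ft_force"],1))
if __name__=="__main__": go(*map(float,sys.argv[1:4]))
E
python3 - <<'E'
from m import *
for c in ("top","scene"):
    f=np.load(c+"0.npz"); w=f["w"].copy(); p=f["px"].astype(int)
    y=(p[...,0]>120)&(p[...,1]>0.75*p[...,0])&(p[...,2]<.5*p[...,0])
    ww=w.copy(); ww[~y]=np.nan
    for _ in range(1):
        q=near(ww,547,-245,70,76,84); print(c,"stand",fit(q,40),q.mean(0))
    wh=(p.min(-1)>120); ww=w.copy(); ww[~wh]=np.nan
    q=near(ww,481,246,48,109,116); print(c,"housing",fit(q,40))
E
python3 d.py 548 -250.5 245
```

```text
top stand (array([ 546.8, -252.8]), 1.24, 273) [ 542.70048009 -248.92149024   80.1197415 ]
top housing (array([480.9, 245.4]), 1.73, 442)
scene stand (array([ 546.4, -249.8]), 1.76, 144) [ 547.91906841 -244.50924683   79.26491487]
scene housing (array([480.6, 248.5]), 1.81, 302)
(548.0, -250.5, 245.0) shift m [-0.5954 -0.6924 -0.0137] rot [-0. -0. -1.] t 0.5 F [0.3 0.7 0.3]
```

```bash
python3 -m jog '[-0.03,-0.035,-0.014,0,0,0, -0.065,-0.075,-0.014,0,0,0, -0.1,-0.117,-0.014,0,0,0, -0.137,-0.16,-0.014,0,0,0, -0.175,-0.203,-0.014,0,0,0, -0.212,-0.246,-0.014,0,0,0, -0.25,-0.29,-0.014,0,0,0, -0.287,-0.333,-0.014,0,0,0]' 1 60; python3 d.py 548 -250.5 245
```

```text
time: 1.5
tool_pos: [349.2, 177.5, 245.7]
tcp_rot: [180.0, 0.1, 164.3]
ft_force: [1.2, -0.2, 0.1]
finger_gap: 85.4
grip_force: 0.0
(548.0, -250.5, 245.0) shift m [-0.3074 -0.358   0.0008] rot [ 0.001  0.    -1.   ] t 1.5 F [ 1.2 -0.2  0.1]
```

```bash
python3 -m jog '[-0.04,-0.046,0,0,0,0, -0.08,-0.092,0,0,0,0, -0.12,-0.14,0,0,0,0, -0.16,-0.186,0,0,0,0, -0.2,-0.233,0,0,0,0, -0.24,-0.28,0,0,0,0, -0.28,-0.326,0,0,0,0, -0.308,-0.358,0,0,0,0]'; python3 -m jog '[0,0,0,0,0,0,0,0,0,0,0,0]'; python3 d.py 548 -250.5 163
```

```text
time: 2.5
tool_pos: [548.4, -251.7, 245.0]
tcp_rot: [-180.0, 0.0, 164.2]
ft_force: [-0.3, 0.5, -0.2]
finger_gap: 85.5
grip_force: 0.0
time: 2.75
tool_pos: [547.7, -248.7, 245.0]
tcp_rot: [180.0, -0.0, 164.2]
ft_force: [-0.4, -0.9, 0.4]
finger_gap: 85.3
grip_force: 0.0
(548.0, -250.5, 163.0) shift m [-0.0008 -0.0017  0.082 ] rot [-0.001  0.001 -1.   ] t 2.75 F [-0.4 -0.9  0.4]
```

```bash
python3 -m jog '[0,-0.001,0.02,0,0,0, 0,-0.001,0.04,0,0,0, 0,-0.001,0.06,0,0,0, 0,-0.001,0.075,0,0,0, 0,-0.001,0.082,0,0,0, 0,-0.001,0.082,0,0,0]'; python3 -m jog '[0,0,0,0,0,0,0,0,0,0,0,0,0,0,0,0,0,0,0,0,0,0,0,0,0,0,0,0,0,0,0,0,0,0,0,0,0,0,0,0,0,0,0,0,0,0,0,0]' -1 60; python3 - <<'E'
from m import *
from d import go
for c in ("top","scene"):
    p=r.snapshot(c);w=cloud(p);save(p,c+"1.png")
    x=p["pixels"].astype(int); w[~((x[...,0]>130)&(x[...,1]<.7*x[...,0])&(x[...,2]<.4*x[...,0]))]=np.nan
    q=near(w,548,-250,40,135,220); print(c,len(q),fit(q,13),np.nanmax(q[:,2]))
go(548,-250.5,310)
E
```

```text
time: 3.5
tool_pos: [547.5, -249.9, 162.7]
tcp_rot: [180.0, -0.0, 164.3]
ft_force: [0.1, -0.4, 0.1]
finger_gap: 85.2
grip_force: 0.0
time: 4.5
tool_pos: [548.1, -250.2, 163.9]
tcp_rot: [-180.0, 0.1, 164.3]
ft_force: [0.9, 0.2, 5.3]
finger_gap: 24.9
grip_force: 59.1
top 29 (array([ 551.4, -249. ]), 1.54, 29) 213.98846052280274m.py:5: RuntimeWarning: Mean of empty slice.
  s=least_squares(f,q[:,:2].mean(0),loss="soft_l1",f_scale=1.5)
  ret = um.true_divide(
Traceback (most recent call last):
  File "m.py", line 5, in fit
    s=least_squares(f,q[:,:2].mean(0),loss="soft_l1",f_scale=1.5)
ValueError: Initial guess is outside of provided bounds
```

```bash
python3 -m jog '[0,0,-0.01,0,0,0, 0,0,-0.03,0,0,0, 0,0,-0.05,0,0,0, 0,0,-0.07,0,0,0, 0,0,-0.09,0,0,0, 0,0,-0.11,0,0,0, 0,0,-0.13,0,0,0, 0,0,-0.145,0,0,0]'; python3 -m jog '[0,0,0,0,0,0,0,0,0,0,0,0]'
python3 - <<'E'
from m import *
from d import go
for c in ("scene","top"):
    p=r.snapshot(c);w=cloud(p);save(p,c+"2.png"); x=p["pixels"].astype(int)
    for z0,z1 in ((150,180),(180,210),(210,235)):
        q=near(w,548,-250,45,z0,z1); 
        if len(q)>10: print(c,z0,len(q),fit(q,25),q[:,2].min())
go(480.8,247,308)
E
```

```text
time: 5.6
tool_pos: [547.9, -250.1, 310.0]
tcp_rot: [-180.0, 0.1, 164.3]
ft_force: [0.0, -0.0, -1.2]
finger_gap: 24.7
grip_force: 58.9
time: 5.85
tool_pos: [547.4, -249.9, 307.4]
tcp_rot: [180.0, -0.1, 164.3]
ft_force: [0.3, 0.1, -1.6]
finger_gap: 24.6
grip_force: 58.9
scene 150 139 (array([ 546. , -249.9]), 1.56, 139) 154.29158784570438
scene 180 180 (array([ 546.3, -249.6]), 1.48, 180) 180.57365816277283
scene 210 326 (array([ 546. , -251.1]), 8.59, 326) 210.03503401280528
top 150 176 (array([ 548. , -251.5]), 0.66, 176) 154.92392952568693
top 180 250 (array([ 548.1, -251.5]), 0.63, 250) 180.33100880199763
top 210 747 (array([ 550.4, -254.8]), 8.72, 747) 210.01220741331522
(480.8, 247, 308) shift m [ 1.988e-01  4.601e-01 -4.000e-04] rot [-0.002  0.001 -1.   ] t 5.95 F [ 0.2 -0.2 -2.1]
```

View pics/scene2.png

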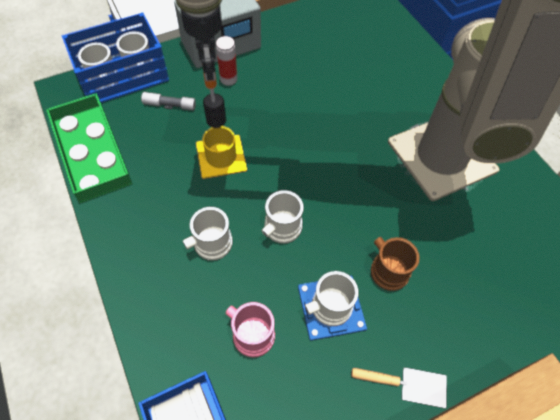

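The scene picture shows the brush gripped and hanging upright at (212,105), clear of the stand. Its lower end is about 153 mm below the TCP. I'll carry it over to the housing.

```bash
python3 -m jog '[0.006,0.014,0,0,0,0, 0.018,0.042,0,0,0,0, 0.032,0.074,0,0,0,0, 0.046,0.106,0,0,0,0, 0.06,0.139,0,0,0,0, 0.074,0.171,0,0,0,0, 0.088,0.204,0,0,0,0, 0.102,0.236,0,0,0,0]'; python3 -m jog '[0.014,0.032,0,0,0,0, 0.028,0.065,0,0,0,0, 0.042,0.097,0,0,0,0, 0.056,0.129,0,0,0,0, 0.07,0.162,0,0,0,0, 0.083,0.192,0,0,0,0, 0.092,0.214,0,0,0,0, 0.097,0.224,0,0,0,0]';python3 -m jog '[0,0,0,0,0,0,0,0,0,0,0,0]'
python3 - <<'E'
from m import *
from d import go
for c in ("scene","top"):
    p=r.snapshot(c);w=cloud(p);save(p,c+"3.png"); x=p["pixels"].astype(int)
    q=near(w,481,247,45,150,220); print(c,"br",len(q),fit(q,25),q[:,2].min())
    w[~(x.min(-1)>110)]=np.nan
    q=near(w,481,247,48,109,116); print(c,"rim",len(q),fit(q,40))
go(480.8,247,177)
E
```

```text
time: 6.95
tool_pos: [512.7, 6.8, 308.0]
tcp_rot: [180.0, -0.0, 164.3]
ft_force: [0.6, 0.0, -1.2]
finger_gap: 24.9
grip_force: 59.0
time: 7.95
tool_pos: [479.8, 248.3, 307.9]
tcp_rot: [-180.0, -0.0, 164.4]
ft_force: [-0.7, -0.6, -1.0]
finger_gap: 25.0
grip_force: 59.0
time: 8.2
tool_pos: [481.0, 246.1, 308.3]
tcp_rot: [-180.0, 0.0, 164.2]
ft_force: [0.8, -0.7, -2.1]
finger_gap: 24.6
grip_force: 59.0
scene br 312 (array([479.7, 246.3]), 0.73, 312) 157.1092975244526
scene rim 236 (array([481.1, 248.7]), 1.71, 236)
top br 393 (array([481.8, 245.4]), 0.49, 393) 155.77967336174456
top rim 336 (array([480.8, 244.9]), 1.68, 336)
(480.8, 247, 177) shift m [0.0007 0.001  0.1313] rot [ 0. -0. -1.] t 8.3 F [-0.2 -0.3 -1. ]
```

View pics/top3.png

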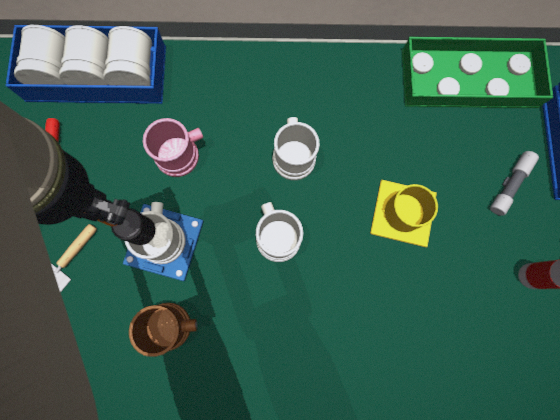

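The top picture shows the bristles at (135,230) above the nested housing. Both cameras put them within about 1–2 mm of its axis. I'll lower it now.

```bash
python3 -m jog '[0,0,0.015,0,0,0, 0,0,0.035,0,0,0, 0,0,0.055,0,0,0, 0,0,0.075,0,0,0, 0,0,0.095,0,0,0, 0,0,0.11,0,0,0, 0,0,0.122,0,0,0, 0,0,0.129,0,0,0]'; python3 -m jog '[0,0,0.001,0,0,0,0,0,0.002,0,0,0,0,0,0.002,0,0,0]'; python3 -m jog '[0,0,0.001,0,0,0,0,0,0.001,0,0,0]'
```

```text
time: 9.3
tool_pos: [480.9, 246.7, 178.6]
tcp_rot: [-180.0, -0.0, 164.3]
ft_force: [-1.0, -0.6, -0.6]
finger_gap: 24.6
grip_force: 59.0
time: 9.68
tool_pos: [481.3, 246.9, 177.9]
tcp_rot: [180.0, 0.0, 164.3]
ft_force: [-0.4, 0.6, -1.7]
finger_gap: 25.0
grip_force: 59.0
time: 9.93
tool_pos: [481.0, 246.8, 176.4]
tcp_rot: [180.0, 0.0, 164.3]
ft_force: [0.0, -0.2, -2.6]
finger_gap: 24.4
grip_force: 59.0
```

```bash
python3 -m jog '[0,0,0.001,0,0,0,0,0,0.001,0,0,0]'; python3 -m jog '[0,0,0.001,0,0,0,0,0,0.001,0,0,0]'
```

```text
time: 10.18
tool_pos: [481.3, 246.9, 176.0]
tcp_rot: [180.0, 0.0, 164.3]
ft_force: [-0.4, -0.6, 4.3]
finger_gap: 24.7
grip_force: 59.5
time: 10.42
tool_pos: [481.6, 246.9, 175.9]
tcp_rot: [179.9, 0.1, 164.3]
ft_force: [-2.2, -1.9, 9.5]
finger_gap: 24.4
grip_force: 60.2
```

The brush is on the bottom, with about 5–10 N of contact. Now the strokes.

```bash
U='x'; python3 -m jog '[0,0,-0.01,0,0,0, 0,0,-0.03,0,0,0, 0,0,-0.05,0,0,0, 0,0,-0.068,0,0,0, 0,0,-0.078,0,0,0, 0,0,-0.083,0,0,0, 0,0,-0.083,0,0,0]'; python3 -m jog '[0,0,0.01,0,0,0, 0,0,0.03,0,0,0, 0,0,0.05,0,0,0, 0,0,0.068,0,0,0, 0,0,0.078,0,0,0, 0,0,0.083,0,0,0, 0,0,0.083,0,0,0]'
python3 - <<'E'
from m import *
for c in ("scene","top"):
    p=r.snapshot(c);w=cloud(p);x=p["pixels"].astype(int); save(p,c+"4.png")
    w[~(x.min(-1)>110)]=np.nan
    q=near(w,481,247,48,109,118); print(c,"rim",len(q),fit(q,40),q[:,2].mean())
E
```

```text
time: 11.3
tool_pos: [481.0, 246.7, 257.2]
tcp_rot: [-180.0, -0.0, 164.3]
ft_force: [0.2, 0.3, -2.4]
finger_gap: 24.6
grip_force: 59.1
time: 12.18
tool_pos: [482.1, 246.9, 175.9]
tcp_rot: [179.9, 0.2, 164.3]
ft_force: [-0.0, -2.0, 5.5]
finger_gap: 24.6
grip_force: 59.9
scene rim 224 (array([481.2, 248.7]), 1.79, 224) 111.99859300844157
top rim 359 (array([480.7, 245.1]), 1.71, 359) 112.4283871080059
```

```bash
python3 -m jog '[0,0,-0.01,0,0,0, 0,0,-0.03,0,0,0, 0,0,-0.05,0,0,0, 0,0,-0.07,0,0,0, 0,0,-0.08,0,0,0, 0,0,-0.085,0,0,0, 0,0,-0.085,0,0,0]'; python3 -m jog '[0,0,0.01,0,0,0, 0,0,0.03,0,0,0, 0,0,0.05,0,0,0, 0,0,0.068,0,0,0, 0,0,0.08,0,0,0, 0,0,0.085,0,0,0, 0,0,0.085,0,0,0]'; python3 -m jog '[0,0,-0.01,0,0,0, 0,0,-0.03,0,0,0, 0,0,-0.05,0,0,0, 0,0,-0.07,0,0,0, 0,0,-0.08,0,0,0, 0,0,-0.085,0,0,0, 0,0,-0.085,0,0,0]'; python3 -m jog '[0,0,0.01,0,0,0, 0,0,0.03,0,0,0, 0,0,0.05,0,0,0, 0,0,0.068,0,0,0, 0,0,0.08,0,0,0, 0,0,0.085,0,0,0, 0,0,0.085,0,0,0]'; python3 -m jog '[0,0,-0.01,0,0,0, 0,0,-0.03,0,0,0, 0,0,-0.05,0,0,0, 0,0,-0.07,0,0,0, 0,0,-0.08,0,0,0, 0,0,-0.085,0,0,0, 0,0,-0.085,0,0,0]'; python3 -m jog '[0,0,0.01,0,0,0, 0,0,0.03,0,0,0, 0,0,0.05,0,0,0, 0,0,0.068,0,0,0, 0,0,0.08,0,0,0, 0,0,0.085,0,0,0, 0,0,0.085,0,0,0]'
```

```text
time: 13.15
tool_pos: [480.9, 246.7, 259.2]
tcp_rot: [-180.0, -0.0, 164.3]
ft_force: [-0.3, 0.3, -1.5]
finger_gap: 24.5
grip_force: 59.2
time: 14.02
tool_pos: [482.1, 246.9, 175.9]
tcp_rot: [179.9, 0.2, 164.2]
ft_force: [-0.1, -2.0, 6.2]
finger_gap: 24.7
grip_force: 60.0
time: 14.9
tool_pos: [480.9, 246.7, 259.2]
tcp_rot: [-180.0, -0.0, 164.3]
ft_force: [-0.5, -0.3, -1.0]
finger_gap: 24.4
grip_force: 59.3
time: 15.78
tool_pos: [482.2, 246.9, 175.9]
tcp_rot: [179.9, 0.2, 164.3]
ft_force: [-0.7, -1.2, 5.9]
finger_gap: 24.8
grip_force: 60.1
time: 16.65
tool_pos: [480.9, 246.7, 259.2]
tcp_rot: [-180.0, -0.0, 164.3]
ft_force: [-0.0, -0.6, -2.2]
finger_gap: 24.8
grip_force: 59.4
time: 17.52
tool_pos: [482.1, 246.9, 175.9]
tcp_rot: [179.9, 0.2, 164.3]
ft_force: [0.5, -2.3, 5.7]
finger_gap: 24.6
grip_force: 60.1
```

Four full down-up cycles are done on the way to a final draw. I'll lift out and carry the brush back.

```bash
python3 -m jog '[0,0,-0.01,0,0,0, 0,0,-0.03,0,0,0, 0,0,-0.05,0,0,0, 0,0,-0.07,0,0,0, 0,0,-0.09,0,0,0, 0,0,-0.11,0,0,0, 0,0,-0.125,0,0,0, 0,0,-0.134,0,0,0]'; python3 -m jog '[0,0,0,0,0,0]'
python3 - <<'E'
from m import *
from d import go
for c in ("scene","top"):
    p=r.snapshot(c);w=cloud(p);x=p["pixels"].astype(int); save(p,c+"5.png")
    q=near(w,481,247,45,150,220); print(c,"br",len(q),fit(q,25),q[:,2].min())
    w[~(x.min(-1)>110)]=np.nan
    q=near(w,481,247,48,109,118); print(c,"rim",len(q),fit(q,40),q[:,2].mean())
go(546.8,-251,308)
E
```

```text
time: 18.52
tool_pos: [481.2, 246.8, 309.4]
tcp_rot: [180.0, 0.0, 164.3]
ft_force: [-1.2, -0.1, -1.7]
finger_gap: 24.6
grip_force: 59.4
time: 18.65
tool_pos: [481.2, 246.8, 308.8]
tcp_rot: [180.0, 0.0, 164.3]
ft_force: [0.5, 0.1, -2.0]
finger_gap: 24.8
grip_force: 59.4
scene br 313 (array([479.8, 247.1]), 0.71, 313) 156.19944953836838
scene rim 240 (array([481.2, 248.6]), 1.75, 240) 112.20117005969838
top br 394 (array([481.5, 246.1]), 0.53, 394) 156.4963381880526
top rim 334 (array([480.8, 245. ]), 1.7, 334) 112.37358943279625
(546.8, -251, 308) shift m [-1.986e-01 -4.611e-01 -4.000e-04] rot [-0.001 -0.    -1.   ] t 18.75 F [-0.3  0.6 -1.5]
```

```bash
python3 -m jog '[-0.006,-0.014,0,0,0,0, -0.018,-0.042,0,0,0,0, -0.032,-0.074,0,0,0,0, -0.046,-0.106,0,0,0,0, -0.06,-0.139,0,0,0,0, -0.074,-0.171,0,0,0,0, -0.088,-0.204,0,0,0,0, -0.102,-0.236,0,0,0,0]'; python3 -m jog '[-0.014,-0.032,0,0,0,0, -0.028,-0.065,0,0,0,0, -0.042,-0.097,0,0,0,0, -0.056,-0.129,0,0,0,0, -0.07,-0.162,0,0,0,0, -0.083,-0.193,0,0,0,0, -0.092,-0.215,0,0,0,0, -0.097,-0.225,0,0,0,0]';python3 -m jog '[0,0,0,0,0,0,0,0,0,0,0,0]'
python3 - <<'E'
from m import *
from d import go
for c in ("scene","top"):
    p=r.snapshot(c);w=cloud(p);save(p,c+"6.png"); x=p["pixels"].astype(int)
    q=near(w,547,-251,45,150,220); print(c,"br",len(q),fit(q,25),q[:,2].min())
    y=(x[...,0]>120)&(x[...,1]>0.75*x[...,0])&(x[...,2]<.5*x[...,0]); w[~y]=np.nan
    q=near(w,547,-245,70,76,84); print(c,"stand",fit(q,40))
go(546.8,-251,164)
E
```

```text
time: 19.75
tool_pos: [514.6, -10.2, 307.7]
tcp_rot: [-180.0, -0.0, 164.2]
ft_force: [1.2, 0.0, -1.3]
finger_gap: 24.4
grip_force: 59.4
time: 20.75
tool_pos: [546.9, -252.4, 307.7]
tcp_rot: [180.0, -0.1, 164.2]
ft_force: [-0.1, 1.6, -2.0]
finger_gap: 24.8
grip_force: 59.4
time: 21.0
tool_pos: [547.5, -250.0, 308.4]
tcp_rot: [180.0, -0.0, 164.3]
ft_force: [-0.1, -0.3, -1.5]
finger_gap: 24.7
grip_force: 59.4
scene br 371 (array([ 546.6, -250.1]), 1.47, 371) 154.15712664399274
scene stand (array([ 546.5, -249.8]), 1.79, 148)
top br 496 (array([ 548.4, -251.7]), 0.69, 496) 156.32823817943904
top stand (array([ 546.8, -252.9]), 1.28, 238)
(546.8, -251, 164) shift m [ 0.0005 -0.0012  0.1445] rot [ 0.  0. -1.] t 21.1 F [ 0.1  0.8 -2.2]
```

```bash
python3 -m jog '[0,-0.001,0.015,0,0,0, 0,-0.001,0.035,0,0,0, 0,-0.001,0.055,0,0,0, 0,-0.001,0.08,0,0,0, 0,-0.001,0.105,0,0,0, 0,-0.001,0.125,0,0,0, 0,-0.001,0.137,0,0,0, 0,-0.001,0.142,0,0,0]'; python3 -m jog '[0,0,0.001,0,0,0,0,0,0.001,0,0,0]'; python3 -m jog '[0,0,0.001,0,0,0,0,0,0.001,0,0,0]'
```

```text
time: 22.1
tool_pos: [546.9, -251.8, 165.4]
tcp_rot: [180.0, -0.1, 164.3]
ft_force: [0.6, -0.5, -1.3]
finger_gap: 24.6
grip_force: 59.4
time: 22.35
tool_pos: [547.7, -252.2, 166.3]
tcp_rot: [-180.0, 0.1, 164.3]
ft_force: [0.9, 0.4, -1.4]
finger_gap: 24.7
grip_force: 59.4
time: 22.6
tool_pos: [547.3, -252.0, 164.6]
tcp_rot: [-180.0, 0.0, 164.3]
ft_force: [-1.0, 0.8, -1.5]
finger_gap: 24.5
grip_force: 59.4
```

```bash
python3 -m jog '[0,0,0.001,0,0,0,0,0,0.001,0,0,0]'; python3 -m jog '[0,0,0.001,0,0,0,0,0,0.001,0,0,0]'
```

```text
time: 22.85
tool_pos: [547.4, -252.1, 164.0]
tcp_rot: [-180.0, 0.1, 164.3]
ft_force: [-0.9, 0.7, 3.7]
finger_gap: 24.8
grip_force: 60.1
time: 23.1
tool_pos: [547.8, -252.2, 163.9]
tcp_rot: [-180.0, 0.1, 164.3]
ft_force: [-1.3, 1.1, 7.7]
finger_gap: 24.5
grip_force: 60.5
```

The brush is resting on the stand floor, so I'll release gently.

```bash
python3 -m jog '[0,0,-0.001,0,0,0,0,0,-0.001,0,0,0]'; python3 -m jog '[0,0,0,0,0,0,0,0,0,0,0,0,0,0,0,0,0,0,0,0,0,0,0,0,0,0,0,0,0,0,0,0,0,0,0,0,0,0,0,0,0,0]' 1; python3 -m jog '[0,0,-0.01,0,0,0, 0,0,-0.03,0,0,0, 0,0,-0.05,0,0,0, 0,0,-0.07,0,0,0, 0,0,-0.09,0,0,0, 0,0,-0.11,0,0,0, 0,0,-0.13,0,0,0, 0,0,-0.14,0,0,0]'; python3 -m jog '[0,0,0,0,0,0,0,0,0,0,0,0]'
python3 - <<'E'
from m import *
for c in ("scene","top"):
    p=r.snapshot(c);w=cloud(p);save(p,c+"7.png"); x=p["pixels"].astype(int)
    o=w.copy(); o[~((x[...,0]>110)&(x[...,1]<.7*x[...,0])&(x[...,2]<.4*x[...,0]))]=np.nan
    for a,b in((135,170),(170,209)):
        q=near(o,547,-251,40,a,b); print(c,"handle",len(q),len(q)>3 and fit(q,13))
    w[~(x.min(-1)>110)]=np.nan
    q=near(w,481,247,48,109,118); print(c,"rim",len(q),fit(q,40),q[:,2].mean())
    q=w[(w[...,2]>92)&(w[...,2]<108)&(w[...,0]>350)&(abs(w[...,1])<140)];print("spares",np.nanmin(q,0),np.nanmax(q,0))
E
```

```text
time: 23.35
tool_pos: [547.5, -252.1, 164.0]
tcp_rot: [-180.0, 0.1, 164.3]
ft_force: [-1.0, 0.6, 5.3]
finger_gap: 24.6
grip_force: 60.0
time: 24.22
tool_pos: [547.2, -251.9, 163.3]
tcp_rot: [-180.0, 0.0, 164.3]
ft_force: [-0.1, -0.4, -0.0]
finger_gap: 85.4
grip_force: 0.0
time: 25.22
tool_pos: [547.6, -252.2, 305.3]
tcp_rot: [-180.0, 0.1, 164.3]
ft_force: [-0.4, 0.6, -0.1]
finger_gap: 85.1
grip_force: 0.0
time: 25.48
tool_pos: [546.8, -251.8, 302.2]
tcp_rot: [180.0, -0.1, 164.3]
ft_force: [-0.4, 0.2, 0.3]
finger_gap: 85.3
grip_force: 0.0
scene handle 52 (array([ 546.9, -251.3]), 1.32, 52)
scene handle 76 (array([ 546.5, -251.4]), 2.19, 76)
scene rim 326 (array([480.8, 248.5]), 1.86, 326) 111.89124269324176
spares [444.56326964 -64.5089045   92.02866542] [705.04461226  55.96608589 105.84515634]
top handle 0 False
top handle 5 (array([ 548.4, -254.4]), 0.27, 5)
top rim 448 (array([480.9, 245.3]), 1.75, 448) 112.29772677573276
spares [446.04092975 -65.68213143  92.05798497] [705.82746706  52.84407866 104.11926511]
```

View pics/scene7.png

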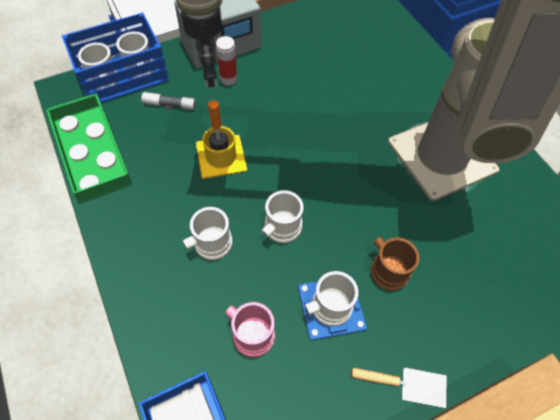

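The picture shows the brush upright in the stand at (217,140), with the gripper clear above it. The housing is still seated in its nest at (335,298), and the spares haven't moved. I'll hand it in.

```bash
python3 -c "from bench import r; print(r.hand_in())"
```

```text
the job is handed in; nothing more can be done
None
```

I brushed the housing in the blue nest to the bottom of its bore five times, four with the draw stopping near the mouth and the last drawn right out. The brush is back upright in its yellow stand, and the housing and spares have not moved; the job was handed in at about 26 s.

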